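# Catch the falling lid of a specimen case and lower it shut

## Task

Close the blue lid of the grey specimen case: with the fingertips, tip the leaning lid over past upright, catch it on the fingers while it is falling and still clearly open, and lower it slowly on them until it rests fully shut, without letting it drop or slap onto the rim. Do not pinch or force the lid, do not disturb the things in the case or standing round it, and finish with the hand clear of everything.

Things in the scene. Friction and masses are not known exactly. Their poses are not given: they have to be found in the camera images.
- case: Open grey plastic case fixed to the worktop, 140 mm deep (its x) by 180 mm wide (its y) by 85 mm high, walls 6 mm. Origin at the centre of its underside; its +x points to the side with the hinge, roughly to the robot's left (+y); its -x side is the front. In it lie a sample tin and a mortar prism, each 40 mm high.
- lid (a joint): Lid opening in rad: 0 = shut on the rim, pi/2 = upright, 1.78 = leaning back on its stop, beyond the hinge, to the robot's left (it starts there). Damped hinge, next to no friction: let go behind upright the lid sinks back to its stop; let go before upright it falls shut, slowly at first, then at about 1 rad/s, in about 3 to 5 s in all.
- lid_hinge (a point): On the hinge line at mid-width, at the lid's underside, 85 mm above the worktop. The blue lid is a flat plate, 170 mm from hinge to free edge, 180 mm wide, 8 mm thick, about 0.25 kg.
- lid_edge (a point): Middle of the lid's free edge, on its underside (the side that faces the front, to the robot's right, when the lid is upright), 170 mm from the hinge line. Shut, the lid lies level with its underside 85 mm above the worktop, and its front 30 mm stand out beyond the case's front wall as a lip that fingers fit under.
- tin_inside: White sample tin, 64 mm across, 40 mm high, loose in the half of the case nearer the robot (the case's +y). Origin at the centre of its underside. Leave alone.
- prism_inside: Grey mortar prism, 40 x 65 x 40 mm, loose in the half of the case farther from the robot (the case's -y). Origin at the centre of its underside. Leave alone.
- hook_weight: Small steel weight with a head, 27 mm across, 43 mm high, standing loose well to the right of the case. Origin under its centre. Leave alone.
- sample_tin: White sample tin, 68 mm across, 46 mm high, standing loose to the right of the case, toward the back. Origin under its centre. Leave alone.
- bottle: Dark brown bottle, 49 mm across, 78 mm high, standing loose to the right, behind the case. Origin under its centre. Leave alone.

How it is judged:
By the outcome, as a careful person would: the job done as asked, in the order asked, and still so for the second after the job is handed in, with the robot touching nothing.
It also fails if it takes over 46 s, if anything falls off the work surface, if the arm or the gripper's body presses on something with over 40 N, if the wrist force passes 120 N, or if a joint passes its speed limit or range.

## Robot

A 6-joint arm with a two-finger parallel gripper is mounted at the origin on a cart in front of the work surface, level with it; the furniture and walls round the work are solid. World frame = base frame: x ahead of the robot, y to its left, z up, the work surface at z = 0. Lengths are in m, angles in degrees, forces in N, time in s.
With the tool pointing down it reaches from about 0.4 to 0.825 m from the base axis. Payload 7 kg.
Tool frame: the origin (TCP) lies on the front face of the gripper's body, between the roots of the fingers; the fingertips stand 66 mm ahead of it and the grasp point (between the pads) lies 47 mm ahead of it (nose_length is the distance from the TCP to the fingertips, in m); y points along the fingers, z is the direction in which the jaws open and shut, and the axes are right-handed (so a half turn about y gives the same grasp; the last joint's range is limited). The gripper opens to 88 mm and grips with 3 to 60 N. Pads are 19 mm wide; open, the fingers measure 130 mm over their backs; the gripper's body (78 mm by 193 mm) begins 47 mm behind the grasp point.
Start: joints at [-55.514, 20.546, 0.682, 0, -70.136, -16.507], TCP at [0.208, -0.642, 0.292] pointing down, gripper open.
Joint ranges: [-176.03, 176.03], [-82.01, 121.73], [-58.28, 71.71], [-173.87, 95.51], [-174.79, -0.11], [-173.66, 173.66]. Speed limits (degrees/s): [136.94, 136.94, 172.46, 180, 180, 180].

## Interface

Orientations are given as [roll, pitch, yaw] about the fixed x, y, z axes, in that order (R = Rz(yaw) Ry(pitch) Rx(roll)).
In Python, from plant import get_state, capture, close_job, nose_length gives the robot as it stands.
- The arm moves only by the tool apply_moves, never from a script. Its argument "rows" is a list of rows, each a list of 2 entries, a list of its own where there are three numbers: the shift along the tool's x, y, z in m, then the turn about the tool's y in degrees. In form: [[[tx, ty, tz], yaw], ...]. A call has 1 to 20 rows; each row is the pose to reach, as a shift and turn from the pose commanded when the call began, along the tool's axes at that moment; what a row does not reach only later rows make up. A row lasts 1/8 s, in which the tool goes at most 62.5 mm and 10.7 degrees, less where a joint would pass 70% of its speed; a pose out of reach is approached as far as the arm can. A call with a gripper value outside its range is refused whole. "gripper" is the opening, from 0 (shut) to 1 (fully open), set as the call begins (left out, the last holds). The fingers move at their own pace and stop on an object; "grip_force" is the grip in N (left out, the last holds). Time passes only in rows, so rows that repeat a pose let the fingers close. It gives the time, the measured TCP pose, the force and the opening at its end, in the units of the state.
- get_state(): the state, without advancing time (a new reading comes with each control period).
- capture(name): name is "scene" or "top" or "wrist"; returns a dict with "pixels" (420x560x3 uint8, blue, green, red), "z_map" (420x560 float32, m along the optical axis (not along the pixel's ray), 0 where there is no reading), "intrinsics" (3x3 intrinsics, pixels), "rvec" (rotation vector, rad) and "tvec" (3), from world to camera coordinates, as OpenCV has them; the wrist camera has in their place "mount" (4x4, takes a point from camera to tool coordinates, whose origin is the TCP and whose axes are the tool frame's). Camera axes: x right, y down, z forward; pixel columns grow to the right and rows downward; lengths in m; the calibration is good to about 2 mm. A picture is of the moment at which its call begins: read the wrist's pose just before it.
- close_job(): hands the job in, once; it reports no verdict.
The state is a dict: "time_s": time; "joints": joint angles; "qd": joint speeds; "joint_torque": joint torques, N m; "tcp_pos": TCP position; "eef_rot": TCP orientation; "contact_force": force on the tool from outside, world axes, zero at the start; "moment": the same for the moment, N m; "gripper_width": finger opening in m.
Only numpy, scipy, OpenCV 4.12 (cv2) and the standard library are available. Lean on these libraries where they do the work, as an engineer would, in place of code of your own. Each camera call takes 0.05 s, during which the arm holds its last target.

## Working session

There is one attempt and no reset: what is moved stays moved. The work goes in short steps, Python scripts to look and compute and a tool call to move; the robot and the scene stay as the last step left them, time stands still between calls to the robot, and variables do not carry over. Pictures are saved under pics/ and viewed, and the job is handed in when it is done.

Besides the shell and the picture viewer there is one more tool, called after ">>>" as a command line: name --argument value ..., lists and objects as JSON in quotes. apply_moves: Moves the arm, as the interface text tells. Its arguments: {"type":"object","properties":{"rows":{"type":"array"},"gripper":{"type":"number"},"grip_force":{"type":"number"}},"required":["rows"]}

```bash
mkdir -p pics; ls
python3 - <<'E'
from plant import get_state,capture,nose_length
import cv2,pickle
print(get_state(),nose_length)
for n in("scene","top"):
    c=capture(n);cv2.imwrite(f"pics/{n}0.png",c["pixels"]);pickle.dump(c,open(f"{n}0.pkl","wb"))
E
```

```text
pics
{'time_s': 0.0, 'joints': array([-5.55135900e+01,  2.05911148e+01,  6.34377112e-01, -2.06700378e-02,
       -7.01364325e+01, -1.65078459e+01]), 'qd': array([ 0.08253107,  0.09842075,  0.01675416,  0.00832546, -0.01503768,
       -0.11657951]), 'joint_torque': array([ 1.29330406e-04, -5.82717454e+01,  2.93064559e+01,  6.99774563e+00,
        6.90743953e-03, -1.82547210e-04]), 'tcp_pos': array([ 0.20822501, -0.64167915,  0.29122907]), 'eef_rot': array([-8.99051484e+01,  7.84636247e-03,  1.79715315e+01]), 'contact_force': array([0.43577977, 0.94051785, 0.51011628]), 'moment': array([ 0.03060592, -0.00767124, -0.04372319]), 'gripper_width': 0.08770390459774094} 0.0656
```

View pics/scene0.png

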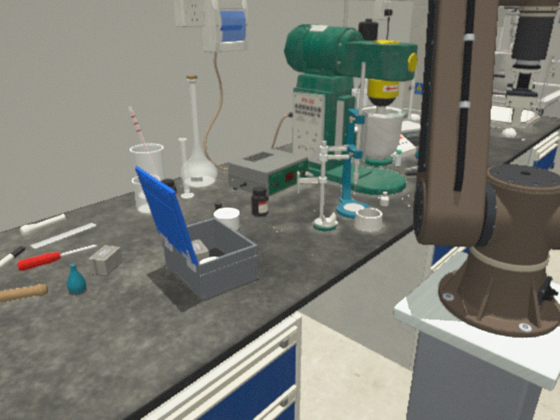

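View pics/top0.png

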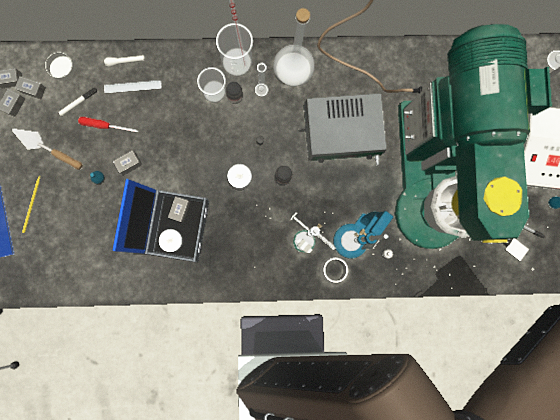

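The top view shows the case at about pixels (145–207, 190–260). The lid leans left at (115–155, 180–253), the sample tin is at (239,176) and the bottle at (284,174). Next I'll measure these.

```bash
cat > h.py <<'E'
import numpy as np,cv2,pickle
def world(c):
    K=c["intrinsics"];z=c["z_map"];v,u=np.mgrid[:z.shape[0],:z.shape[1]]
    P=np.stack([(u-K[0,2])/K[0,0]*z,(v-K[1,2])/K[1,1]*z,z],-1)
    if "mount" in c: return P
    R,_=cv2.Rodrigues(np.array(c["rvec"],float)); t=np.array(c["tvec"]).ravel()
    W=(P-t)@R; W[z==0]=np.nan
    return W
E
python3 - <<'E'
from h import *
np.set_printoptions(precision=4,suppress=True)
for n in("top","scene"):
    c=pickle.load(open(f"{n}0.pkl","rb"));W=world(c)
    b=c["pixels"].astype(int)
    R,_=cv2.Rodrigues(np.array(c["rvec"],float)); print(n,"cam",-R.T@np.array(c["tvec"]).ravel())
    m=(b[...,0]>120)&(b[...,2]<60)&(b[...,1]<110)&(W[...,2]>.05)&(np.linalg.norm(W[...,:2]-np.array([.5,.45]),axis=-1)<.3)
    q=W[m]; print(m.sum(),np.nanmin(q,0),np.nanmax(q,0),q.mean(0))
    u,s,vt=np.linalg.svd(q-q.mean(0),full_matrices=False);print(vt,s/np.sqrt(len(q)))
    if n=="top":
        for p in [(170,240),(178,208),(239,176),(284,174),(205,205),(200,258),(152,190),(207,196),(147,255),(97,177),(259,140),(126,160),(296,218),(304,240)]: print(p,W[p[1],p[0]])
    im=c["pixels"][165:275,90:310] if n=="top" else c["pixels"][150:310,110:290]
    cv2.imwrite(f"pics/{n}0c.png",cv2.resize(im,None,fx=3.6,fy=3.6,interpolation=cv2.INTER_CUBIC))
E
```

```text
top cam [0.4475 0.0871 1.4871]
462 [0.4536 0.3767 0.0896] [0.6309 0.4414 0.2541] [0.543  0.418  0.2145]
[[-0.983   0.1828 -0.0151]
 [ 0.0228  0.2034  0.9788]
 [-0.182  -0.9619  0.2041]] [0.0592 0.0378 0.0012]
(170, 240) [0.486  0.3439 0.0435]
(178, 208) [0.577  0.32   0.0443]
(239, 176) [0.6666 0.1437 0.0373]
(284, 174) [0.6637 0.0148 0.0755]
(205, 205) [0.5817 0.2403 0.0659]
(200, 258) [ 0.4321  0.2648 -0.0026]
(152, 190) [0.6222 0.3797 0.111 ]
(207, 196) [0.6144 0.2409 0.0021]
(147, 255) [0.4449 0.4182 0.004 ]
(97, 177) [0.6729 0.5529 0.0376]
(259, 140) [0.7747 0.0831 0.0231]
(126, 160) [0.7206 0.4694 0.0385]
(296, 218) [ 0.5429 -0.0211 -0.0012]
(304, 240) [ 0.4765 -0.04    0.0316]
scene cam [-0.2025  0.8918  0.558 ]
1977 [0.4512 0.3864 0.0521] [0.6772 0.5657 0.2516] [0.5243 0.4225 0.1772]
[[-0.9776  0.1289 -0.1662]
 [-0.1356  0.2178  0.9665]
 [ 0.1608  0.9674 -0.1955]] [0.051  0.0455 0.0045]
```

View pics/top0c.png

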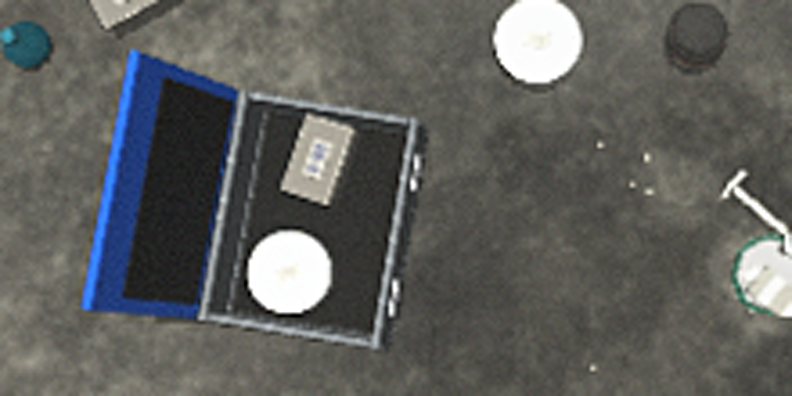

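View pics/scene0c.png

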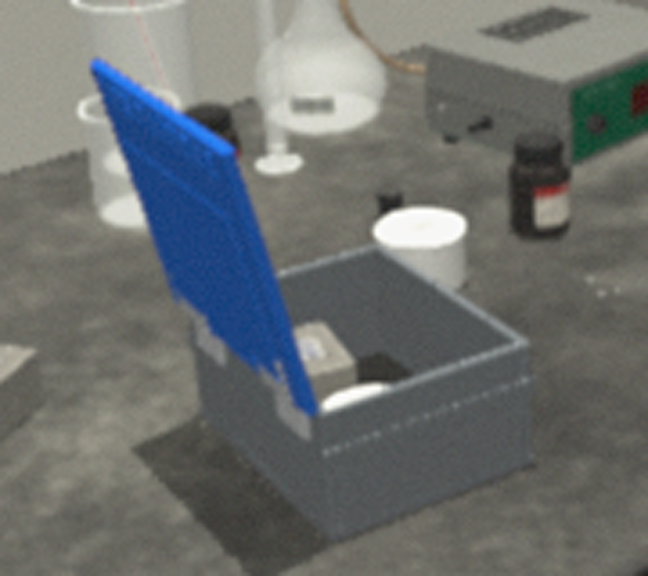

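Run:
```python
from h import *
np.set_printoptions(precision=4,suppress=True)
c=pickle.load(open("top0.pkl","rb"));W=world(c).reshape(-1,3)
# rim points
m=(abs(W[:,2]-.083)<.006)&(W[:,0]>.4)&(W[:,0]<.68)&(W[:,1]>.2)&(W[:,1]<.45)
q=W[m];print(m.sum());r=cv2.minAreaRect((q[:,:2]*1000).astype(np.float32));print(r,cv2.boxPoints(r))
# hook weight etc: things above 12mm in region right
lab=((W[:,2]>.015)).reshape(420,560).astype(np.uint8)
n,l,s,ce=cv2.connectedComponentsWithStats(lab)
Wi=W.reshape(420,560,3)
for i in range(1,n):
    q=Wi[l==i]
    if s[i,4]>5 and q[:,0].mean()>.3 and abs(q[:,1].mean()-.2)<.5: print(s[i],q.min(0),q.max(0))
```

```text
537
((525.206787109375, 322.9846496582031), (143.6253662109375, 179.9688720703125), 79.2155532836914) [[423.3745 269.2777]
 [600.1647 235.6029]
 [627.0391 376.6916]
 [450.2488 410.3664]]
[    0     0   560   249 48354] [ 0.4435 -0.8435  0.015 ] [1.1119 0.8462 0.503 ]
[ 45  52  28  28 163] [0.9718 0.631  0.0151] [1.052  0.7098 0.036 ]
[104  55  41  12 230] [1.0082 0.4208 0.0152] [1.0402 0.5398 0.0309]
[257  63   9  29 195] [0.9199 0.0629 0.0155] [0.9472 0.0844 0.1901]
[197  68  46  35 852] [0.8892 0.1296 0.0153] [0.9693 0.255  0.1028]
[93 88  4  4  7] [0.9336 0.5632 0.0157] [0.9415 0.572  0.0213]
[84 91  6  7 14] [0.9167 0.5838 0.0151] [0.9347 0.5988 0.0211]
[ 298   94   88   72 4962] [ 0.6889 -0.2762  0.0159] [ 0.886  -0.0312  0.1033]
[ 68 105   4   4   8] [0.8834 0.6364 0.016 ] [0.893  0.6452 0.0185]
[ 78 117  38  12 255] [0.8208 0.5073 0.015 ] [0.8558 0.6161 0.0313]
[119 127  17   5  23] [0.8095 0.4488 0.015 ] [0.8239 0.4951 0.0234]
[256 137   8   7  43] [0.7657 0.0712 0.0168] [0.785  0.092  0.0298]
[ 43 146  39  24 244] [0.6996 0.6042 0.0151] [0.7717 0.7156 0.031 ]
[113 151  28  24 365] [0.6829 0.4328 0.015 ] [0.7482 0.5071 0.0481]
[227 165  24  24 446] [0.6326 0.1114 0.0174] [0.6987 0.1783 0.0539]
[275 166  17  19 249] [ 0.6427 -0.0066  0.0161] [0.6897 0.0396 0.0859]
[ 90 171  14  13 136] [0.6579 0.5425 0.0152] [0.694  0.5751 0.064 ]
[ 112  179   96   83 3680] [0.4246 0.2347 0.015 ] [0.6337 0.4495 0.2565]
[ 289  211  104   46 1596] [ 0.4263 -0.2315  0.015 ] [0.5501 0.0065 0.4273]
[159 230  23  22 413] [0.4545 0.3143 0.0156] [0.5147 0.3757 0.0541]
[345 246   8  10  23] [ 0.43   -0.181   0.0153] [ 0.4559 -0.16    0.0218]
[338 250   3   3   6] [ 0.4392 -0.1456  0.0158] [ 0.4452 -0.1391  0.0207]
[383 250  10   9  72] [ 0.4182 -0.2973  0.0162] [ 0.4416 -0.2704  0.0452]
[321 257  27  26 212] [ 0.3535 -0.1616  0.0151] [ 0.4253 -0.0879  0.0479]
```

Run:
```python
from h import *
np.set_printoptions(precision=3,suppress=True,linewidth=200)
W=np.concatenate([world(pickle.load(open(f"{n}0.pkl","rb"))).reshape(-1,3) for n in("top","scene")])
# height map max z in 5cm cells
xs=np.arange(0.1,1.0,.05); ys=np.arange(.75,-.85,-.05)
H=np.full((len(xs),len(ys)),np.nan)
for i,x in enumerate(xs):
  for j,y in enumerate(ys):
    q=W[(W[:,0]>=x)&(W[:,0]<x+.05)&(W[:,1]<=y)&(W[:,1]>y-.05)]
    if len(q)>3:H[i,j]=np.percentile(q[:,2],98)*100
print("cols y:",(ys*100).astype(int))
for i in range(len(xs))[::-1]: print("%.2f"%xs[i],' '.join('%4.0f'%v for v in H[i]))
from plant import capture
c=capture("wrist");cv2.imwrite("pics/w0.png",c["pixels"]);print(c["mount"])
```

```text
cols y: [ 75  70  64  59  54  49  44  39  34  29  24  19  14   9   4   0  -5 -10 -15 -20 -25 -30 -35 -40 -45 -50 -55 -60 -65 -70 -75 -80]
0.95    4    3    3    1    1    1    1    1    0    1   10   16   16    0    9   36    8    0    1    1    1    0    0    0    0  -10  -81  nan  nan    0    0    2
0.90    4    0    2    2    1    1    1    1    1   10    9   10    8   19    6    7    6    1    1    0    8    1   48   49   47  -81  -81  nan   57   57  nan    0
0.85    1    2    2    2    1    0    0    0    0    0   10    8    6    1    1    5   10   10   10   10   20   46   49   50   49  -81  -82  nan   57   56  nan    0
0.80    1    1    3    3    3    2    1    0    1    1    0    1    1    1    1    4   10   10   10   10   10   45   50   50   49   48  -82  nan   10   50   51  nan
0.75    2    2    1    0    0    1    1    0    1    0    0    1    1    3    1    4   10   10   10   10   10   45   49   50   49   48    0    0   10   45   48  nan
0.70    1    2    3    1    4    4    4    1    1    1    1    1    1    1    0    0   10   10   10   10   10   45   49   50   49   48   
[... 1432 characters left out ...]
   82   82   78  nan   74   74   73  nan  nan   57   57   56   36   34  nan  nan
0.20  -81  -81  -81  -81  -81  -81  -81  -80  -81  -81  -81  -80  -81  -81   68   81   82   82   80   77   77   76  -81  -80  -81   33   57   55   37   33  -81  -81
0.15  -80  -81  -81  -80  -80  -80  -80  -81  -81  -80  -81  -72   32   53   65   72  -71  -72   74  -80  -80   76  -81  -81  -81   34   57   57   49   33  -81  -81
0.10  -81  -81  -80  -80  -81  -81  -81  -81  -81  -81  -80   23   37   50   56   57    0    0    0  -81  -81  -81  -81  -80  -81  -81   33  -81  -81  -81  -81  -80
[[ 0.001  0.954  0.299 -0.081]
 [-0.    -0.299  0.954 -0.092]
 [ 1.    -0.001  0.    -0.001]
 [ 0.     0.     0.     1.   ]]
```

View pics/w0.png

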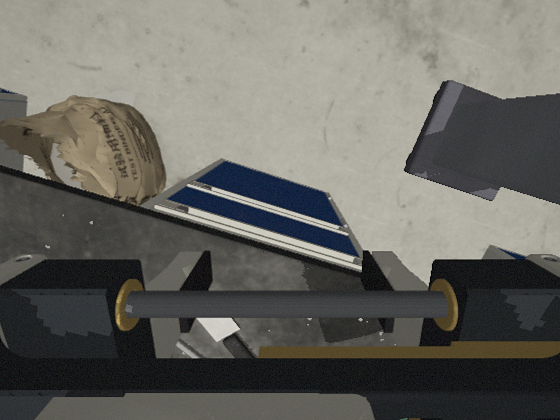

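>>> apply_moves --rows '[[[0.01,-0.05,0.01],0],[[0.03,-0.1,0.03],0],[[0.06,-0.14,0.06],0],[[0.095,-0.18,0.095],0],[[0.13,-0.215,0.13],0],[[0.165,-0.245,0.165],0],[[0.2,-0.27,0.2],0],[[0.225,-0.27,0.234],0]]' --gripper 0.5

```text
time_s: 1.15
tcp_pos: [0.3509, -0.3486, 0.5639]
eef_rot: [-90.1, -0.1, 18.0]
contact_force: [0.9, 0.1, 0.0]
gripper_width: 0.0441
```

>>> apply_moves --rows '[[[0.03,0,0.043],-4],[[0.06,0,0.086],-9],[[0.09,0,0.128],-14],[[0.12,0,0.171],-19],[[0.148,0,0.214],-24],[[0.178,0,0.256],-29],[[0.207,0,0.3],-34],[[0.237,0,0.342],-39],[[0.26,0,0.387],-44],[[0.282,0,0.432],-49],[[0.305,0,0.477],-54],[[0.328,0,0.523],-58],[[0.355,0,0.567],-61.2],[[0.381,0,0.611],-61.2],[[0.407,0,0.655],-61.2],[[0.433,0,0.7],-61.2],[[0.459,0,0.7435],-61.2],[[0.459,0,0.7435],-61.2]]'

```text
time_s: 3.4
tcp_pos: [0.5576, 0.5035, 0.5558]
eef_rot: [-89.7, 0.4, 79.3]
contact_force: [0.4, 0.9, -0.6]
gripper_width: 0.0437
```

>>> apply_moves --rows '[[[0,0.04,0],0],[[0,0.09,0],0],[[0,0.14,0],0],[[0,0.19,0],0],[[0,0.24,0],0],[[0,0.27,0],0],[[0,0.285,0],0],[[0,0.285,0],0]]'

```text
time_s: 4.4
tcp_pos: [0.5572, 0.4985, 0.2769]
eef_rot: [-90.0, 0.1, 79.2]
contact_force: [-0.2, -0.4, -0.1]
gripper_width: 0.044
```

Run:
```python
from h import *
from plant import get_state,capture
s=get_state();print(s["tcp_pos"],s["eef_rot"],s["joints"],s["time_s"])
c=capture("scene");pickle.dump(c,open("scene1.pkl","wb"))
cv2.imwrite("pics/s1.png",cv2.resize(c["pixels"][60:310,60:320],None,fx=2.4,fy=2.4,interpolation=cv2.INTER_CUBIC))
```

```text
[0.55720808 0.49850689 0.27689021] [-8.99862019e+01  5.81302095e-02  7.91719665e+01] [ 5.66861044e+01  2.78857135e+01  1.01474976e+01  9.95316875e-03
 -7.23207723e+01 -6.75171725e+01] 4.4
```

View pics/s1.png

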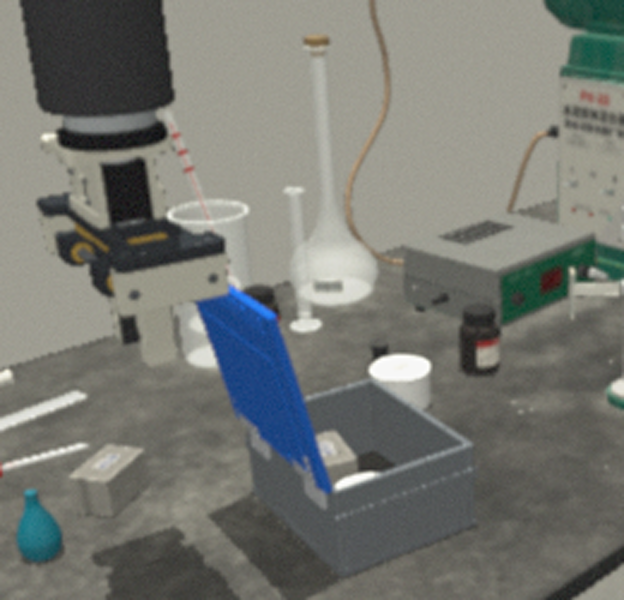

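>>> apply_moves --rows '[[[-0.015,0,0],0],[[-0.03,0,0],0],[[-0.042,0,0],0],[[-0.048,0,0],0],[[-0.053,0,0],0],[[-0.058,0,0],0],[[-0.063,0,0],0],[[-0.068,0,0],0],[[-0.073,0,0],0],[[-0.078,0,0],0],[[-0.083,0,0],0]]'

```text
time_s: 5.82
tcp_pos: [0.5415, 0.417, 0.2771]
eef_rot: [-90.0, 0.0, 79.2]
contact_force: [0.6, 0.2, 0.0]
gripper_width: 0.0435
```

```bash
cat > ang.py <<'E'
from h import *
from plant import get_state,capture
import sys
H=np.array([.5387,.3935,.085]);xb=np.array([.187,.982,0]);
def ang(n="scene",save=None):
    s=get_state();c=capture(n);W=world(c);b=c["pixels"].astype(int)
    m=(b[...,0]>90)&(b[...,2]<60)&(b[...,1]<110)&(b[...,0]-b[...,1]>50)&(abs(W[...,0]-.5)<.25)&(abs(W[...,1]-.32)<.25)&(W[...,2]>.087)
    q=W[m]-H; X=-(q@xb);Z=q[:,2]
    A=np.degrees(np.arctan2(Z,X)); far=np.hypot(X,Z)>.1
    print(n,"t",s["time_s"],"npx",m.sum(),"angle med far",np.median(A[far]) if far.any() else None,"maxz",q[:,2].max()+.085 if len(q) else None,"X range",X.min() if len(X) else 0,X.max() if len(X) else 0)
    d=s["tcp_pos"]-H;print("tcp X %.4f lat %.4f z %.4f"%(-(d@xb),d@np.array([-.982,.187,0]),s["tcp_pos"][2]),"F",np.round(s["contact_force"],2),"yaw",s["eef_rot"][2])
    if save:
        im=c["pixels"][60:310,60:320] if n=="scene" else c["pixels"][165:275,90:310]
        cv2.imwrite(f"pics/{save}.png",cv2.resize(im,None,fx=2.4,fy=2.4,interpolation=cv2.INTER_CUBIC))
if __name__=="__main__": ang(sys.argv[1],sys.argv[2] if len(sys.argv)>2 else None)
E
python3 ang.py scene s2
```

```text
scene t 5.825 npx 1877 angle med far 94.94619146266716 maxz 0.2553248164224576 X range -0.014323021482767631 0.0007284124109976421
tcp X -0.0236 lat 0.0016 z 0.2771 F [0.63 0.22 0.01] yaw 79.17978678801968
```

View pics/s2.png

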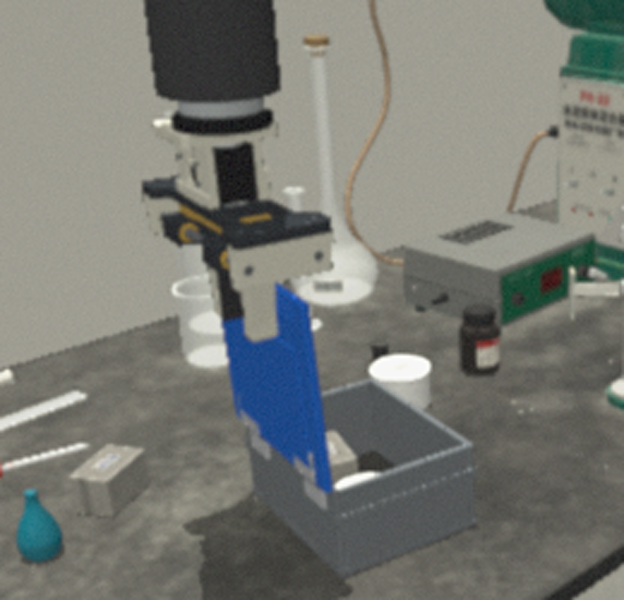

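>>> apply_moves --rows '[[[-0.005,0,0],0],[[-0.01,0,0],0],[[-0.015,0,0],0],[[-0.02,0,0],0],[[-0.025,0,0],0]]'

```text
time_s: 6.5
tcp_pos: [0.5368, 0.3924, 0.277]
eef_rot: [-90.0, 0.0, 79.2]
contact_force: [-0.5, 0.2, -0.6]
gripper_width: 0.044
```

```bash
python3 ang.py scene s3; python3 ang.py top t3
```

```text
scene t 6.5 npx 2303 angle med far 84.84608971580086 maxz 0.2548137987123645 X range -0.006112037028994711 0.020350594222240025
tcp X 0.0014 lat 0.0016 z 0.2770 F [-0.53  0.21 -0.64] yaw 79.17440289463954
top t 6.55 npx 24 angle med far 81.11382415134977 maxz 0.25663229242152014 X range 0.022852186735153823 0.02639313393188138
tcp X 0.0020 lat 0.0017 z 0.2772 F [-0.79 -0.3  -0.46] yaw 79.16049818656778
```

View pics/s3.png

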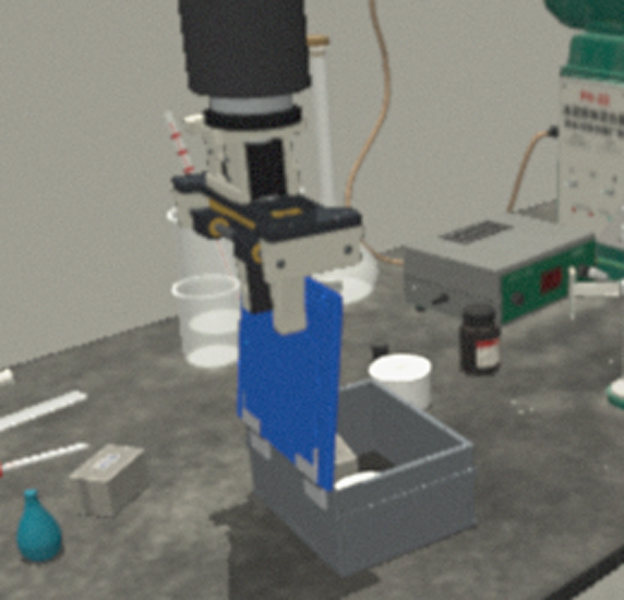

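>>> apply_moves --rows '[[[0.006,-0.03,0],0],[[0.006,-0.075,0],0],[[-0.025,-0.085,0],0],[[-0.075,-0.085,0],0],[[-0.12,-0.075,0],0],[[-0.124,-0.03,0],0],[[-0.124,0.0,0],0]]'

```text
time_s: 7.48
tcp_pos: [0.5131, 0.2698, 0.2761]
eef_rot: [-90.0, -0.0, 79.1]
contact_force: [-0.0, 1.5, -0.2]
gripper_width: 0.044
```

```bash
python3 ang.py scene s4
```

```text
scene t 7.475 npx 3282 angle med far 76.8741515141617 maxz 0.25061249654576334 X range -0.004815975452962196 0.045230963963373345
tcp X 0.1262 lat 0.0020 z 0.2761 F [-0.    1.47 -0.24] yaw 79.11788562050157
```

View pics/s4.png

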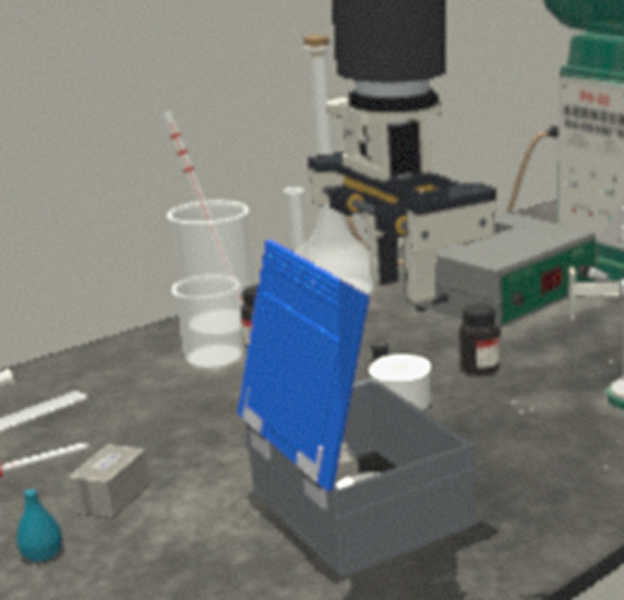

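>>> apply_moves --rows '[[[0.008,0.003,0],0],[[0.016,0.006,0],0],[[0.021,0.01,0],0]]'

```text
time_s: 7.9
tcp_pos: [0.5181, 0.293, 0.2681]
eef_rot: [-90.1, -0.1, 79.2]
contact_force: [0.7, 0.0, -1.3]
gripper_width: 0.0437
```

```bash
python3 ang.py scene s5
```

```text
scene t 7.9 npx 3487 angle med far 70.27083615821859 maxz 0.24525684625576877 X range -0.005110679490320386 0.06307099207485214
tcp X 0.1026 lat 0.0014 z 0.2681 F [ 0.73  0.05 -1.32] yaw 79.21793855408164
```

>>> apply_moves --rows '[[[0,0,0],0],[[0,0,0],0],[[0,0,0],0],[[0,0,0],0],[[0,0,0],0]]'

```text
time_s: 8.57
tcp_pos: [0.5176, 0.2914, 0.2672]
eef_rot: [-90.0, 0.0, 79.2]
contact_force: [-0.7, -1.0, -0.1]
gripper_width: 0.0441
```

```bash
python3 ang.py scene s6
```

```text
scene t 8.575 npx 3497 angle med far 60.60087702076431 maxz 0.23312110590805923 X range -0.0038381432581363704 0.09933791298619969
tcp X 0.1042 lat 0.0017 z 0.2672 F [-0.7  -0.99 -0.12] yaw 79.1709464577085
```

View pics/s6.png

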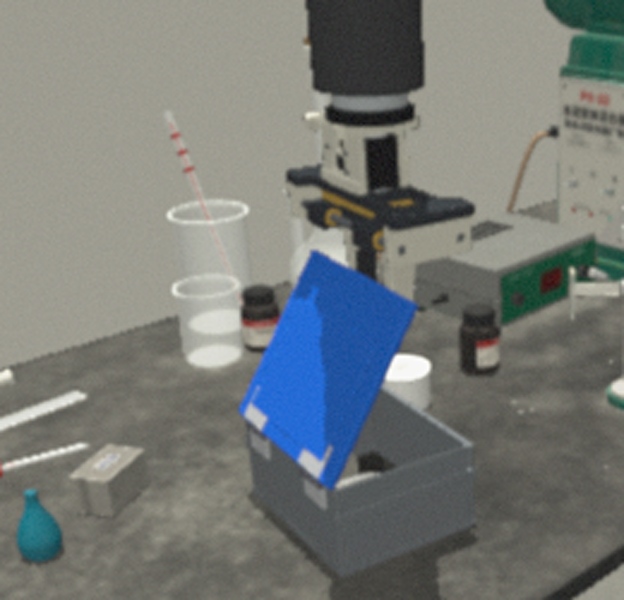

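>>> apply_moves --rows '[[[-0.002,0.001,0],0],[[-0.0045,0.003,0],0],[[-0.0075,0.0055,0],0],[[-0.0108,0.0079,0],0],[[-0.0142,0.0107,0],0],[[-0.0176,0.0136,0],0],[[-0.0209,0.0166,0],0],[[-0.0241,0.0197,0],0],[[-0.0272,0.0228,0],0],[[-0.0303,0.0261,0],0]]'

```text
time_s: 9.88
tcp_pos: [0.5118, 0.2613, 0.241]
eef_rot: [-90.0, 0.0, 79.2]
contact_force: [-0.8, -5.9, 4.5]
gripper_width: 0.0437
```

```bash
python3 ang.py scene s7;python3 ang.py top t7
```

```text
scene t 9.875 npx 1763 angle med far 47.25301062689846 maxz 0.20994214969934705 X range -0.0028050917484558355 0.11986431172721582
tcp X 0.1349 lat 0.0017 z 0.2410 F [-0.83 -5.87  4.48] yaw 79.17847215197314
top t 9.925 npx 65 angle med far 46.703402783431216 maxz 0.2826912587547915 X range 0.0027715580400068038 0.12324104844213489
tcp X 0.1353 lat 0.0018 z 0.2405 F [ 0.4  -5.64  3.05] yaw 79.16396029352077
```

View pics/s7.png

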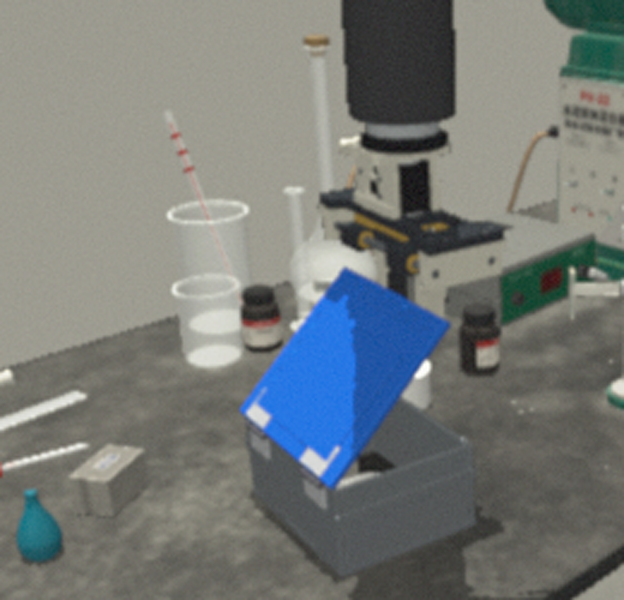

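>>> apply_moves --rows '[[[-0.004,0.0026,0],0],[[-0.0068,0.006,0],0],[[-0.0096,0.0095,0],0],[[-0.0123,0.013,0],0],[[-0.0149,0.0166,0],0]]'

```text
time_s: 10.6
tcp_pos: [0.509, 0.2468, 0.2242]
eef_rot: [-90.0, 0.0, 79.2]
contact_force: [0.5, -3.3, 1.3]
gripper_width: 0.0437
```

```bash
python3 ang.py scene s8;python3 ang.py top t8
```

```text
scene t 10.6 npx 1557 angle med far 39.75927797535392 maxz 0.19380423427687576 X range -0.0019092692510757506 0.13451070501013584
tcp X 0.1496 lat 0.0017 z 0.2242 F [ 0.46 -3.33  1.29] yaw 79.18170062096934
top t 10.65 npx 73 angle med far 39.32199256455754 maxz 0.26228100694027934 X range 0.0011670797597650438 0.1407444244711599
tcp X 0.1499 lat 0.0018 z 0.2237 F [ 0.51 -4.    1.25] yaw 79.16757299820935
```

View pics/t8.png

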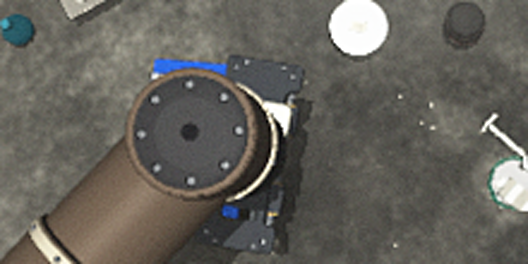

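>>> apply_moves --rows '[[[-0.0026,0.0037,0],0],[[-0.0051,0.0074,0],0],[[-0.0075,0.0112,0],0],[[-0.0098,0.0151,0],0],[[-0.0119,0.019,0],0]]'

```text
time_s: 11.32
tcp_pos: [0.5067, 0.2347, 0.2052]
eef_rot: [-90.0, 0.1, 79.2]
contact_force: [-0.1, -7.3, 3.1]
gripper_width: 0.0438
```

```bash
python3 ang.py scene s9
```

```text
scene t 11.325 npx 1428 angle med far 32.24574303852727 maxz 0.1753927682815189 X range -0.001100656964916074 0.14678889993852884
tcp X 0.1619 lat 0.0017 z 0.2052 F [-0.08 -7.32  3.06] yaw 79.17062245261035
```

>>> apply_moves --rows '[[[-0.0028,0.0037,0],0],[[-0.0049,0.0077,0],0],[[-0.0068,0.0117,0],0],[[-0.0086,0.0158,0],0],[[-0.0103,0.0199,0],0],[[-0.0119,0.0241,0],0]]'

```text
time_s: 12.12
tcp_pos: [0.5046, 0.2236, 0.181]
eef_rot: [-90.0, 0.0, 79.2]
contact_force: [1.2, -5.3, 0.8]
gripper_width: 0.0441
```

```bash
python3 ang.py scene s10
```

```text
scene t 12.125 npx 1266 angle med far 23.337917338115787 maxz 0.1521376249136522 X range -0.0003602800505967763 0.15924719289780886
tcp X 0.1733 lat 0.0018 z 0.1810 F [ 1.24 -5.27  0.85] yaw 79.17755488274139
```

View pics/s10.png

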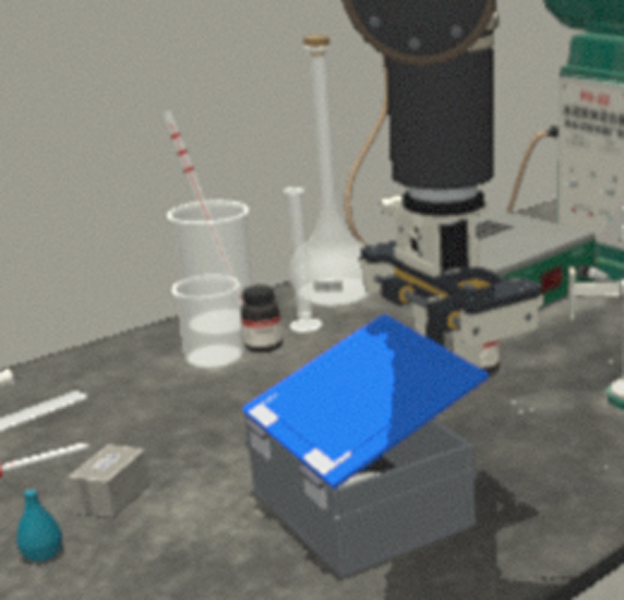

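>>> apply_moves --rows '[[[-0.001,0.0028,0],0],[[-0.0019,0.0056,0],0],[[-0.0028,0.0084,0],0],[[-0.0037,0.0112,0],0],[[-0.0045,0.0141,0],0],[[-0.0052,0.017,0],0],[[-0.0059,0.0199,0],0],[[-0.0065,0.0228,0],0]]'

```text
time_s: 13.18
tcp_pos: [0.5033, 0.2169, 0.158]
eef_rot: [-90.0, 0.1, 79.2]
contact_force: [1.0, -6.5, 1.3]
gripper_width: 0.0436
```

```bash
python3 ang.py scene s11
```

```text
scene t 13.175 npx 1169 angle med far 15.417160804214886 maxz 0.13051218289753908 X range 0.0005730757047745034 0.1660838269092484
tcp X 0.1800 lat 0.0018 z 0.1580 F [ 1.05 -6.49  1.32] yaw 79.17183526758765
```

>>> apply_moves --rows '[[[-0.0006,0.0029,0],0],[[-0.0011,0.0058,0],0],[[-0.0016,0.0088,0],0],[[-0.0021,0.0117,0],0],[[-0.0025,0.0146,0],0],[[-0.0028,0.0176,0],0],[[-0.0031,0.02,0],0]]'

```text
time_s: 14.1
tcp_pos: [0.5027, 0.2138, 0.138]
eef_rot: [-90.0, 0.1, 79.2]
contact_force: [2.2, -6.5, 0.0]
gripper_width: 0.0438
```

```bash
python3 ang.py scene s12
```

```text
scene t 14.1 npx 1079 angle med far 8.679985451700025 maxz 0.11132739391025404 X range 0.0013849185676119641 0.1693586258088647
tcp X 0.1832 lat 0.0017 z 0.1380 F [ 2.18 -6.51  0.01] yaw 79.17237259995481
```

View pics/s12.png

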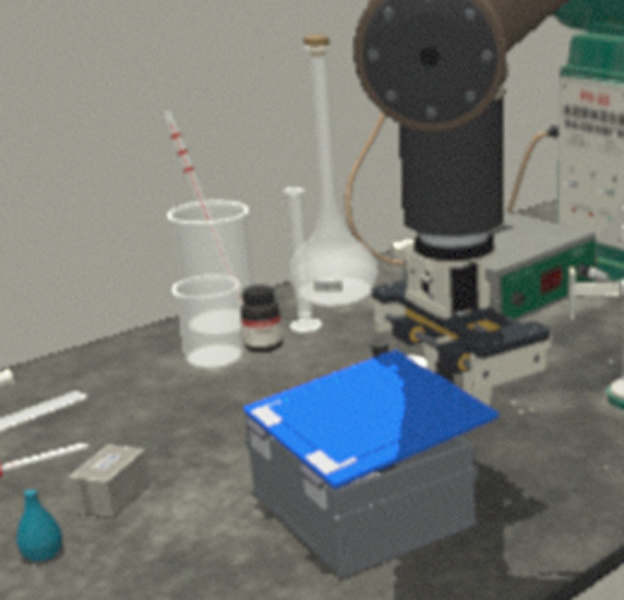

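>>> apply_moves --rows '[[[-0.0002,0.0018,0],0],[[-0.0003,0.0036,0],0],[[-0.0004,0.0054,0],0],[[-0.0005,0.0072,0],0],[[-0.0006,0.009,0],0],[[-0.0006,0.0108,0],0]]'

```text
time_s: 14.9
tcp_pos: [0.5026, 0.2131, 0.1272]
eef_rot: [-90.0, 0.1, 79.2]
contact_force: [2.5, -7.9, -0.8]
gripper_width: 0.0437
```

```bash
python3 ang.py scene s13
```

```text
scene t 14.9 npx 1029 angle med far 5.071378835352005 maxz 0.101555945938096 X range 0.0007154186655335871 0.17291579864054385
tcp X 0.1839 lat 0.0017 z 0.1272 F [ 2.53 -7.9  -0.81] yaw 79.17768245051157
```

>>> apply_moves --rows '[[[0,0.001,0],0],[[0,0.002,0],0],[[0,0.003,0],0],[[0,0.004,0],0]]'

```text
time_s: 15.45
tcp_pos: [0.5026, 0.213, 0.1231]
eef_rot: [-90.0, 0.1, 79.2]
contact_force: [3.3, -8.1, -0.8]
gripper_width: 0.0438
```

```bash
python3 ang.py scene s14
```

```text
scene t 15.45 npx 1002 angle med far 3.790203271288095 maxz 0.09855927658910262 X range 0.0015920460170025712 0.1725498051112238
tcp X 0.1840 lat 0.0017 z 0.1231 F [ 3.33 -8.08 -0.78] yaw 79.18091600230109
```

>>> apply_moves --rows '[[[0,0.0007,0],0],[[0,0.0014,0],0],[[0,0.002,0],0]]'

```text
time_s: 15.88
tcp_pos: [0.5025, 0.2129, 0.1218]
eef_rot: [-90.0, 0.1, 79.2]
contact_force: [0.5, -8.5, 7.3]
gripper_width: 0.0438
```

```bash
python3 ang.py scene s15
```

```text
scene t 15.875 npx 1006 angle med far 3.40102417083161 maxz 0.09737159668779613 X range 0.001569221235878545 0.17241548080469715
tcp X 0.1841 lat 0.0017 z 0.1218 F [ 0.48 -8.53  7.32] yaw 79.19917599567988
```

View pics/s15.png

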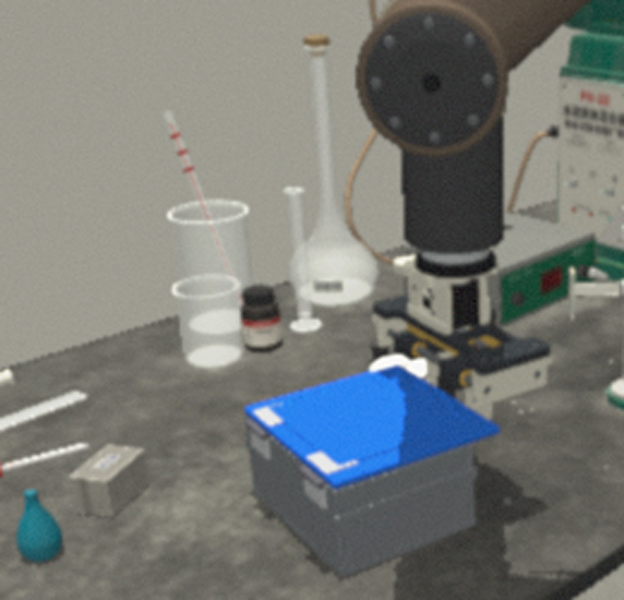

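>>> apply_moves --rows '[[[-0.0005,-0.0007,0],0],[[-0.002,-0.0012,0],0],[[-0.006,-0.0012,0],0],[[-0.015,-0.001,0],0],[[-0.03,0,0],0],[[-0.045,0,0],0],[[-0.055,-0.02,0],0],[[-0.06,-0.06,0],0],[[-0.06,-0.11,0],0],[[-0.07,-0.16,0],0],[[-0.09,-0.19,0],0],[[-0.1,-0.2,0],0],[[-0.1,-0.2,0],0],[[-0.1,-0.2,0],0]]'

```text
time_s: 17.68
tcp_pos: [0.4835, 0.1155, 0.3203]
eef_rot: [-89.9, 0.1, 79.2]
contact_force: [0.3, 0.1, -0.5]
gripper_width: 0.0438
```

```bash
python3 ang.py scene s16; python3 ang.py top t16
python3 - <<'E'
from h import *
from plant import capture
c=capture("top");W=world(c);np.set_printoptions(precision=4,suppress=True)
for i in [(239,176),(284,174),(259,140)]: print(W[i[1],i[0]])
cv2.imwrite("pics/top17.png",c["pixels"])
E
```

```text
scene t 17.675 npx 267 angle med far 2.7300202299241225 maxz 0.0961668606289222 X range 0.0018021235446948128 0.17075321085218348
tcp X 0.2834 lat 0.0022 z 0.3203 F [ 0.28  0.1  -0.46] yaw 79.1532996320774
top t 17.725 npx 55 angle med far 2.8913058977554282 maxz 0.6417614709145092 X range 0.002025554069752531 0.2266750792153575
tcp X 0.2832 lat 0.0022 z 0.3202 F [0.   0.15 0.36] yaw 79.17339412382752
[0.6653 0.1434 0.0462]
[0.6636 0.0148 0.0766]
[0.7753 0.0831 0.0203]
```

View pics/s16.png

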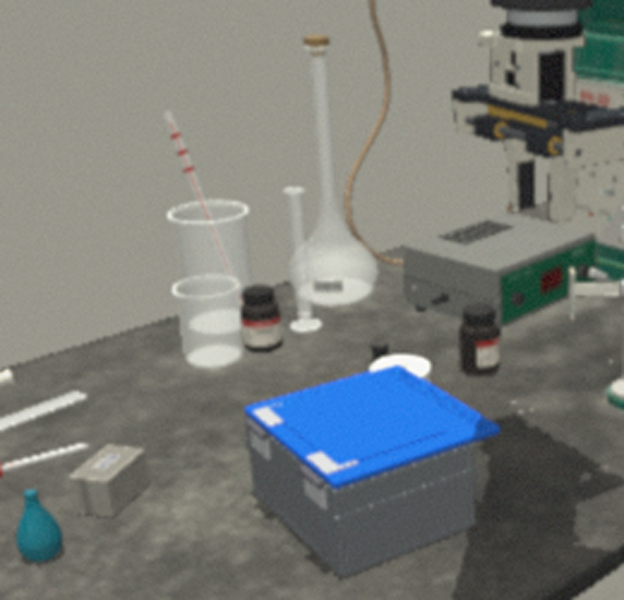

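View pics/top17.png

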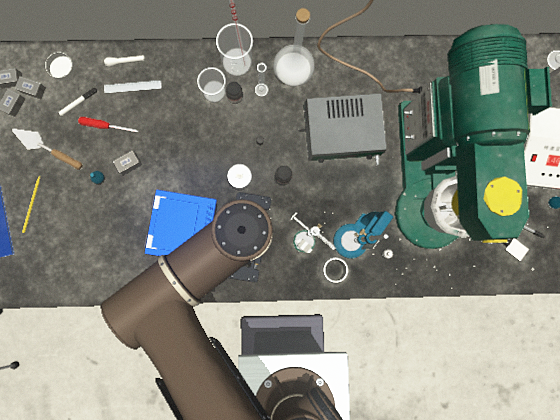

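The lid is flat and shut in both views (scene crop about 250–495, 365–485). The hand is clear, and the tin (239,176) and bottle (284,174) stand where they were.

```bash
python3 -c "
from plant import close_job;print(close_job())"
```

```text
the job is handed in; nothing more can be done
None
```

The blue lid is fully shut and the job is handed in, at about 18 s of the 46 s allowed.

- **Tip over:** I pushed the leaning lid from behind with the fingertips to about 81°, just past upright. I then moved the hand over it to the front.
- **Catch:** The falling lid landed on the fingers while it was still about 56–57° open.
- **Lowering:** I lowered it along its arc at about 0.2 rad/s or less, and slower near the end, until the upward force on the hand rose to about 7 N as it seated. The hand then backed off and moved clear.

**Last checks:**
- **Lid:** It lies flat. Its top surface reads about 2.7–2.9°; the 8 mm thickness alone should give about 3.4° when shut, so the two agree within camera error.
- **Hand:** It stands about 0.28 m in front of the hinge, with about 0.5 N of sensor noise and no contact.
- **Surroundings:** The sample tin and bottle read within about 1.5 mm of where they started (one depth reading on the tin differed by 9 mm). The hook weight, as far as I could identify it in the pictures, also had not moved.

**Limits:**
- **How the lid was held:** With the tool held vertical, the fingers carried the lid by its front lower edge and by friction, not from underneath. The sideways press on the lid reached about 5–9 N.
- **Items inside the case:** I could not look at them once the lid was shut; the hand never went into the case.

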